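# Clamp a round soap log in the cutting cradle with its screw hold-down

## Task

Take the long round soap log (not the short one) from the curing rack and lay it gently in the two V-saddles of the cutting cradle, slid under the hold-down arm until its end is against the stop plate. Then screw the black hold-down knob down, clockwise seen from above, letting go and regripping as often as needed, until the sprung foot holds the log and is pushed in about half of its 10 mm stroke; do not drive it to its end, which would dent the soap. Leave the short log where it lies and let go of everything.

Things in the scene. Friction and masses are not known exactly. Their poses are not given: they have to be found in the camera images.
- long_log: The log to clamp: a cream soap cylinder, diameter 54 mm, length 200 mm, 0.4 to 0.6 kg, both ends alike. Origin at the middle of its axis; its own x axis runs along it. It starts lying in one of the rack's two berths, its axis 50 mm above the worktop, along the rack's x axis.
- short_log: A left-over of the same soap, diameter 54 mm, length 120 mm, in the rack's other berth; origin at its middle, x along it. To be left alone (it must not move more than 15 mm).
- rack: Fixed wooden curing rack to the left, origin on the worktop under its middle, heading varies. Two notched bars (36 mm high, 16 mm thick, along its y axis, centred at x = +40 and -40 mm) with only flat stretchers 10 mm high between them. Logs lie along x in 90 degree notches at y = +60 and -60 mm; which log lies in which berth varies.
- cradle: Fixed cutting cradle to the right: plywood base 300 x 110 x 18 mm, two V-saddles, stop plate, arm. Origin on the worktop under the base's middle; x axis along the log towards the stop (to the robot's right, heading varies 0.3 rad), z up. Saddles: 90 degree V, 50 mm wide, rim 48 mm and V bottom 26 mm above the worktop, at x = -56 to -32 mm and 80 to 106 mm.
- seat (a point): Where the middle of the long log's axis must be when it is home: cradle x = 15 mm, y = 0, 64 mm above the worktop (log top 91 mm); axes as the cradle's. A log gripped from above at its middle or up to 30 mm behind it (away from the stop) leaves the gripper clear of arm and knob; fingers beside the log pass the 50 mm wide saddles.
- stop_face (a point): Point of the stop plate's face on the seated log's axis (cradle x = 115 mm, 64 mm above the worktop). Aluminium plate 76 mm wide, 158 mm high; its arm reaches back over the log's end to x = 75 mm, 44 mm wide, 140 to 158 mm above the worktop (bush on it to 163 mm). So the log cannot be lowered straight home: it must come along the x axis, under arm and foot.
- knob_grip (a point): Centre of the hold-down knob: round, black, knurled, diameter 54 mm, 32 mm tall, at cradle x = 93 mm above the arm; the point is 16 mm above its underside and 110 mm above the sole of the free foot. Knob, spindle and foot sink together when screwed, 15 mm a full turn. It starts 212 to 217 mm above the worktop; at 201 mm the foot meets a seated log, at 196 mm it is pushed in 5 mm.
- knob (a joint): Turn of the knob in rad: 0 at its upper end, grows as it is turned clockwise seen from above (foot goes down), up to 10.7; starts at 0 to 2.2. Stays where it is left; turning needs 0.12 to 0.2 N m. With the log home the foot touches it at about 6.7 rad and is pushed in 5 mm at about 8.8 rad.
- foot_sole (a point): Centre of the underside of the foot, a black rubber disc of diameter 30 mm hanging on a spring under the spindle, below the arm. Starts 10 to 16 mm above the top of a seated log.
- foot (a joint): How far the foot is pushed up into the spindle against its spring, m: 0 when free, 0.010 at most; 2.5 N per mm.

How it is judged:
By the outcome, as a careful person would: the job done as asked, in the order asked, and still so for the second after the job is handed in, with the robot touching nothing.
It also fails if it takes over 72 s, if anything falls off the work surface, if the arm or the gripper's body presses on something with over 40 N, if the wrist force passes 120 N, or if a joint passes its speed limit or range.

## Robot

A 6-joint arm with a two-finger parallel gripper is mounted at the origin on a cart in front of the work surface, level with it; the furniture and walls round the work are solid. World frame = base frame: x ahead of the robot, y to its left, z up, the work surface at z = 0. Lengths are in m, angles in rad, forces in N, time in s.
With the tool pointing down it reaches from about 0.3 to 0.775 m from the base axis. Payload 14.6 kg.
Tool frame: the origin (TCP) lies midway between the tips of the shut fingers; the grasp point (between the pads) lies env.grasp_offset behind it (env.grasp_offset is the distance from the TCP to the grasp point, in m); z points along the fingers, y is the line along which they close (so a half turn about z gives the same grasp; the last joint's range is limited). The gripper opens to 85 mm and grips with 20 to 120 N. Pads are 22 mm wide; open, the fingers measure 114 mm over their backs; the gripper's body (76 mm by 85 mm) begins 54 mm behind the grasp point. The pads swing forward as they close: fully open they stand 13 mm farther back than shut.
Start: joints at [1.233, 0.3, 1.521, -0, 1.321, -0.067], TCP at [0.147, 0.53, 0.231] pointing down, gripper open.
Joint ranges: [-3.03, 3.03], [-0.79, 2.21], [0.23, 2.52], [-1.04, 4.18], [0, 3.07], [-2.55, 2.55]. Speed limits (rad/s): [2.22, 2.22, 2.57, 3.14, 3.14, 3.14].

## Interface

Orientations are given as a rotation vector (axis times angle).
In Python, from bench import env gives the robot as it stands.
- The arm moves only by the tool jog_arm, never from a script. Its argument "targets" is a list of rows, each a list of 3 entries, a list of its own where there are three numbers: the closure, from 0 (fully open) to 1 (shut), then the shift along the world's x, y, z in cm, then the turn, a rotation vector about the world's x, y, z in degrees. In form: [[fingers, [tx, ty, tz], [rx, ry, rz]], ...]. A call has 1 to 8 rows; each row shifts and turns the commanded pose from where the row before left it; what a row does not reach is not made up. A row lasts 1/10 s, in which the tool goes at most 50 mm and 8.59 degrees, less where a joint would pass 70% of its speed; a pose out of reach is approached as far as the arm can. A call with a gripper value outside its range is refused whole. The fingers move at their own pace and stop on an object; the grip force is fixed at half the most. Time passes only in rows, so rows that do not move let the fingers close. It gives the time, the measured TCP pose, the force, the opening and the grip force at its end, in the units of the state.
- env.get_obs(): the state, without advancing time (a new reading comes with each control period).
- env.snapshot(name): name is "side" or "top"; returns a dict with "pixels" (480x640x3 uint8, red, green, blue), "range_z" (480x640 float32, m along the optical axis (not along the pixel's ray), 0 where there is no reading), "fx", "fy", "cx", "cy" (pixels), "T" (4x4, takes a point from camera to world coordinates). Camera axes: x right, y up, looking along -z (the intrinsics and any distortion apply to the point x, -y, -z); pixel columns grow to the right and rows downward; lengths in m; the calibration is good to about 2 mm. A picture is of the moment at which its call begins.
- env.sign_off(): hands the job in; it is judged then, once.
Trained networks look in the newest picture that a camera, given by its name, has taken for a name from the list of things; names that differ only in an ending like _2 or _b are one class to them, and where a whole thing is asked for, a point or a joint stands for the part that bears it (a point fixed in the world has none). Each returns a list of dicts, best first, with "conf" (0 to 1); they miss things now and then, are a little off and sometimes report something else, mostly with a low value. They report only what shows in the picture. A call takes as long as a camera call.
- env.find_in(camera, thing): "location" ([column, row] in pixels, amid what is visible of it).
The state is a dict: "clock": time; "joints": joint angles; "joint_velocities": joint speeds; "tau": joint torques, N m; "tool_pos": TCP position; "tool_rot": TCP orientation; "ft_force": force on the tool from outside, world axes, zero at the start; "wrist_torque": the same for the moment, N m; "width": finger opening in m; "gripper_force": force on a finger pad.
Only numpy, scipy, OpenCV 4.12 (cv2) and the standard library are available. Lean on these libraries where they do the work, as an engineer would, in place of code of your own. Each camera call takes 0.05 s, during which the arm holds its last target. There are 200 camera calls.

## Working session

There is one attempt and no reset: what is moved stays moved. The work goes in short steps, Python scripts to look and compute and a tool call to move; the robot and the scene stay as the last step left them, time stands still between calls to the robot, and variables do not carry over. Pictures are saved under pics/ and viewed, at most 10 in all, crops included, and the job is handed in when it is done.

Besides the shell and the picture viewer there is one more tool, called as name(argument=value, ...), one argument or row to a line, values as JSON. jog_arm: Moves the arm, as the interface text tells. Its arguments: {"type":"object","properties":{"targets":{"type":"array"}},"required":["targets"]}

```bash
mkdir -p pics
cat > h.py <<'E'
from bench import env
import numpy as np, cv2
np.set_printoptions(precision=4,suppress=True)
def cloud(s):
    z=s["range_z"].astype(float); v,u=np.mgrid[0:480,0:640]
    p=np.stack([(u-s["cx"])/s["fx"]*z,-(v-s["cy"])/s["fy"]*z,-z,np.ones_like(z)],-1)@np.array(s["T"]).T
    p=p[...,:3]; p[z<=0]=np.nan
    return p
E
python3 - <<'E'
from h import *
o=env.get_obs(); print(o["tool_pos"],o["tool_rot"],o["width"],env.grasp_offset,o["clock"])
for c in ("top","side"):
    s=env.snapshot(c); cv2.imwrite(f"pics/{c}1.png",s["pixels"][...,::-1]); P=cloud(s); np.save(f"{c}.npy",P)
    print(c,np.array(s["T"]),[k for k in s])
    for t in ("long_log","short_log","rack","cradle","knob_grip","foot_sole","stop_face"):
        for d in env.find_in(c,t)[:2]:
            u,v=map(int,np.round(d["location"])); print(t,d["conf"],u,v,P[v,u])
E
```

```text
[0.147  0.5297 0.2307] [-0.424  -3.1126  0.0018] 0.08538764627201614 0.0187 0.0
top [[ 0.0134  0.9858 -0.1672  0.3325]
 [-0.9999  0.0147  0.0064  0.0472]
 [ 0.0088  0.1671  0.9859  1.3652]
 [ 0.      0.      0.      1.    ]] ['pixels', 'range_z', 'fx', 'fy', 'cx', 'cy', 'T']
long_log 0.84 215 231 [0.5712 0.2663 0.077 ]
short_log 0.68 204 286 [0.4495 0.2848 0.0781]
rack 0.82 213 259 [0.5181 0.2796 0.0096]
cradle 0.92 371 291 [ 0.4492 -0.0832  0.0158]
knob_grip 0.84 430 288 [ 0.438  -0.1755  0.2303]
foot_sole 0.74 369 287 [ 0.4582 -0.0786  0.0156]
stop_face 0.84 368 288 [ 0.4555 -0.076   0.02  ]
side [[ 0.9914  0.0542 -0.119   0.4118]
 [-0.1307  0.4168 -0.8995 -0.9271]
 [ 0.0009  0.9074  0.4203  0.578 ]
 [ 0.      0.      0.      1.    ]] ['pixels', 'range_z', 'fx', 'fy', 'cx', 'cy', 'T']
long_log 0.7 332 233 [0.5557 0.2008 0.0772]
short_log 0.9 292 226 [0.447  0.2675 0.0765]
rack 0.59 319 244 [0.5206 0.221  0.0358]
cradle 0.96 300 308 [ 0.4418 -0.2036  0.1024]
knob_grip 0.96 296 246 [ 0.4393 -0.1895  0.2282]
foot_sole 0.4 296 248 [ 0.4389 -0.1971  0.2278]
stop_face 0.79 300 310 [ 0.4417 -0.2037  0.0979]
```

View pics/top1.png

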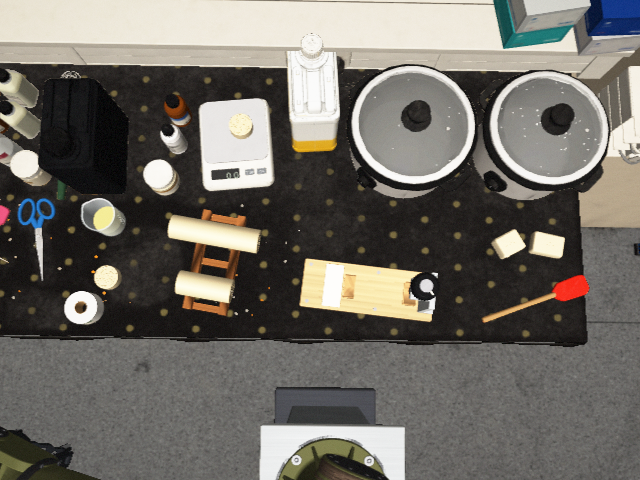

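View pics/side1.png

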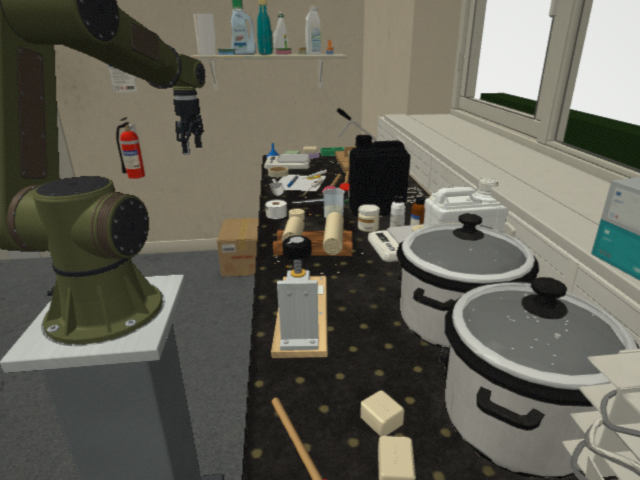

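The top view shows the long log at about (168–260, 217–250), the short log at (176–235, 270–302), the cradle base at (300–438, 258–321) and the knob at (426, 286). The side view shows the stop plate at (299, 312) with the knob above it at (296, 246). The networks agree, except for foot_sole and stop_face in the top view. Next I'll fit the geometry.

```bash
cat > fit.py <<'E'
from h import *
P=np.load("top.npy"); Q=P.reshape(-1,3); Q=Q[~np.isnan(Q[:,0])]
def box(x0,x1,y0,y1,z0,z1):
    return Q[(Q[:,0]>x0)&(Q[:,0]<x1)&(Q[:,1]>y0)&(Q[:,1]<y1)&(Q[:,2]>z0)&(Q[:,2]<z1)]
def rect(p):
    r=cv2.minAreaRect((p[:,:2]*1000).astype(np.float32)); return r
w=box(.3,.7,-.35,.4,-.02,.008); print("worktop",np.median(w[:,2]))
for n,b in (("long",(.51,.66,.12,.42,.055,.1)),("short",(.40,.505,.15,.42,.055,.1))):
    p=box(*b); t=p[p[:,2]>np.percentile(p[:,2],98)-.006]   # crest strip
    c=t[:,:2].mean(0); d=np.linalg.svd(t[:,:2]-c,full_matrices=False)[2][0]; d*=-np.sign(d[1])
    s=(p[:,:2]-c)@d; a,e=np.percentile(s,[.5,99.5]); print(n,len(p),"top",np.percentile(t[:,2],90),"mid",c+d*(a+e)/2,"len",e-a,"heading",np.degrees(np.arctan2(d[1],d[0])), rect(p))
b=box(.35,.56,-.27,.09,.011,.025); print("base",len(b),rect(b),np.median(b[:,2]))
k=box(.36,.52,-.26,-.1,.2,.26); kt=k[k[:,2]>np.median(k[:,2])-.006]
print("knob",cv2.minEnclosingCircle((kt[:,:2]*1000).astype(np.float32)),np.median(kt[:,2]),kt.mean(0),len(kt))
for z0,z1 in ((.135,.17),(.03,.052)):
    a=box(.36,.54,-.25,.06,z0,z1); print(z0,len(a),rect(a),a.min(0),a.max(0))
E
python3 fit.py
```

```text
worktop 0.000731429607520262
long 2112 top 0.08089598015919575 mid [0.5696 0.2699] len 0.1988004961625261 heading -99.34642025772064 ((569.8112182617188, 270.3899841308594), (201.00579833984375, 53.7993278503418), 80.54954528808594)
short 1338 top 0.08065936679208452 mid [0.4508 0.2867] len 0.11881927441014942 heading -99.46262300797518 ((451.4300537109375, 286.9793701171875), (120.55599212646484, 53.07461929321289), 80.7321548461914)
base 5052 ((453.2481994628906, -75.39044189453125), (299.1467590332031, 110.76969909667969), 83.8915786743164) 0.018710620351160778
knob ((442.3850402832031, -168.05650329589844), 27.715801239013672) 0.23154642252491986 [ 0.4424 -0.1675  0.2314] 590
0.135 165 ((442.29705810546875, -175.8961181640625), (52.358760833740234, 76.46021270751953), 83.69721221923828) [ 0.4021 -0.2053  0.1356] [ 0.478  -0.1482  0.1633]
0.03 387 ((445.9541931152344, -120.71682739257812), (205.84808349609375, 59.75559997558594), 79.58876037597656) [ 0.4004 -0.2178  0.0301] [ 0.4836 -0.0179  0.052 ]
```

jog_arm(
  targets=[
    [0,[2.65,-1.56,0],[0,0,-5.2]],
    [0,[2.65,-1.56,0],[0,0,-5.2]],
    [0,[2.65,-1.56,0],[0,0,-5.2]],
    [0,[2.65,-1.56,0],[0,0,-5.2]],
    [0,[2.65,-1.56,0],[0,0,-5.2]],
    [0,[2.65,-1.56,0],[0,0,-5.2]],
    [0,[2.65,-1.56,0],[0,0,-5.2]],
    [0,[2.65,-1.56,0],[0,0,-5.2]],
  ],
)

```text
clock: 1.6
tool_pos: [0.3602, 0.4044, 0.2314]
tool_rot: [1.507, 2.756, 0.0]
ft_force: [-0.4, -0.2, 0.4]
width: 0.0856
gripper_force: 0.0
```

jog_arm(
  targets=[
    [0,[2.65,-1.56,0],[0,0,-5.2]],
    [0,[2.65,-1.56,0],[0,0,-5.2]],
    [0,[2.65,-1.56,0],[0,0,-5.2]],
    [0,[2.65,-1.56,0],[0,0,-5.2]],
    [0,[2.65,-1.56,0],[0,0,-5.2]],
    [0,[2.65,-1.56,0],[0,0,-5.2]],
    [0,[2.65,-1.56,0],[0,0,-5.2]],
    [0,[0,0,0],[0,0,0]],
  ],
)

```text
clock: 2.4
tool_pos: [0.5469, 0.2938, 0.2307]
tool_rot: [2.295, 2.145, -0.001]
ft_force: [0.5, -0.1, -0.0]
width: 0.0856
gripper_force: 0.0
```

```bash
cat >> h.py <<'E'
from scipy.spatial.transform import Rotation as R
def st():
    o=env.get_obs(); M=R.from_rotvec(o["tool_rot"]).as_matrix()
    print("t",o["clock"],"tcp",o["tool_pos"],"ydeg",np.degrees(np.arctan2(M[1,1],M[0,1])),"z",M[:,2],"w",o["width"],"F",o["ft_force"],"T",o["wrist_torque"],"g",o["gripper_force"],"j6",np.degrees(o["joints"][5]))
E
python3 -c "
from h import *;st()"
```

```text
t 2.4 tcp [0.5469 0.2938 0.2307] ydeg -3.862746593407228 z [-0.0001 -0.0005 -1.    ] w 0.08559763743523184 F [ 0.534  -0.1005 -0.0168] T [ 0.0034  0.0409 -0.0001] g 0.0 j6 28.74345957655205
```

jog_arm(
  targets=[
    [0,[2.45,-1.37,0],[0,0,-5.5]],
    [0,[0,0,-3.5],[0,0,0]],
    [0,[0,0,-3.5],[0,0,0]],
    [0,[0,0,-3.5],[0,0,0]],
    [0,[0,0,-3.5],[0,0,0]],
    [0,[0,0,-3],[0,0,0]],
    [0,[0,0,-1.5],[0,0,0]],
    [0,[0,0,0],[0,0,0]],
  ],
)

```text
clock: 3.2
tool_pos: [0.5681, 0.2822, 0.0446]
tool_rot: [-2.388, -2.04, 0.005]
ft_force: [-0.2, -0.4, -0.3]
width: 0.0856
gripper_force: 0.0
```

```bash
python3 -c "
from h import *;st()
s=env.snapshot('top');cv2.imwrite('pics/top2.png',cv2.resize(s['pixels'][180:330,130:330,::-1],None,fx=3,fy=3))"
```

```text
t 3.2 tcp [0.5681 0.2822 0.0446] ydeg -8.977198154878533 z [-0.003  -0.0012 -1.    ] w 0.08556559795134355 F [-0.1676 -0.3748 -0.2532] T [0.0168 0.0065 0.0289] g 0.0 j6 32.07733199122364
```

View pics/top2.png

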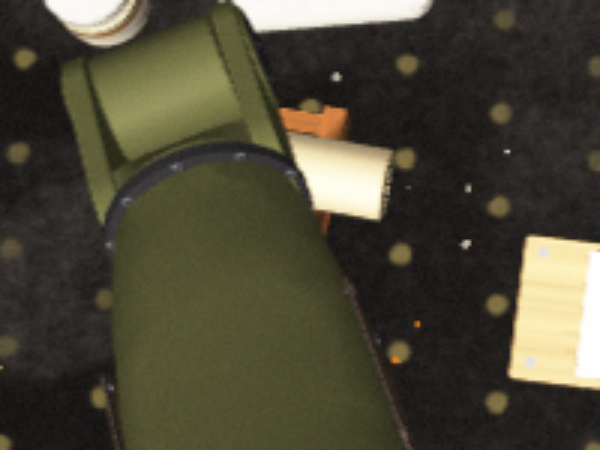

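The arm hides the gripper, but the log's free end (390, 180 in the crop) is undisturbed. I'll finish the descent next.

jog_arm(
  targets=[
    [0,[0,0,0],[0,0,0]],
  ],
)

```text
clock: 3.35
tool_pos: [0.5699, 0.2827, 0.0482]
tool_rot: [2.388, 2.04, 0.004]
ft_force: [-0.2, 0.4, 0.6]
width: 0.0854
gripper_force: 0.0
```

jog_arm(
  targets=[
    [0,[0.15,-0.1,-0.9],[0,0,-0.4]],
    [0,[0,0,-0.9],[0,0,0]],
    [0,[0,0,0],[0,0,0]],
    [1,[0,0,0],[0,0,0]],
    [1,[0,0,0],[0,0,0]],
    [1,[0,0,0],[0,0,0]],
    [1,[0,0,0],[0,0,0]],
    [1,[0,0,0],[0,0,0]],
  ],
)

```text
clock: 4.15
tool_pos: [0.5698, 0.2815, 0.029]
tool_rot: [-2.395, -2.031, 0.002]
ft_force: [-11.0, -1.0, 8.9]
width: 0.0526
gripper_force: 61.9
```

jog_arm(
  targets=[
    [1,[0,0,0],[0,0,0]],
    [1,[0,0,0],[0,0,0]],
    [1,[0,0,0],[0,0,0]],
  ],
)

```text
clock: 4.45
tool_pos: [0.5698, 0.2815, 0.029]
tool_rot: [-2.395, -2.031, 0.002]
ft_force: [-11.8, -0.7, 9.9]
width: 0.0524
gripper_force: 61.9
```

```bash
python3 -c "
from h import *;st()"
```

```text
t 4.45 tcp [0.5698 0.2815 0.029 ] ydeg -9.397941881793606 z [-0.0017 -0.     -1.    ] w 0.052368794001418195 F [-11.8222  -0.67     9.8914] T [-0.0972  1.6998 -0.0158] g 61.88183069229126 j6 32.354847377026296
```

jog_arm(
  targets=[
    [1,[0,0,1],[0,0,0]],
    [1,[0,0,2],[0,0,0]],
    [1,[0,0,2],[0,0,0]],
    [1,[0,0,2],[0,0,0]],
    [1,[0,0,2],[0,0,0]],
    [1,[0,0,1],[0,0,0]],
    [1,[-0.5,-1.5,0],[0,0,0]],
    [1,[-0.9,-2.5,0],[0,0,0]],
  ],
)

```text
clock: 5.25
tool_pos: [0.5564, 0.2416, 0.1281]
tool_rot: [2.395, 2.033, 0.0]
ft_force: [0.4, -0.3, -5.1]
width: 0.0523
gripper_force: 64.0
```

jog_arm(
  targets=[
    [1,[-0.9,-2.5,0],[0,0,0.5]],
    [1,[-0.9,-2.5,0],[0,0,0.5]],
    [1,[-0.9,-2.5,0],[0,0,0.5]],
    [1,[-0.9,-2.5,0],[0,0,0.5]],
    [1,[-0.9,-2.5,0],[0,0,0.5]],
    [1,[-0.9,-2.5,0],[0,0,0.5]],
    [1,[-0.9,-2.5,0],[0,0,0]],
    [1,[-0.9,-2.5,0],[0,0,0]],
  ],
)

```text
clock: 6.05
tool_pos: [0.484, 0.0403, 0.1281]
tool_rot: [-2.342, -2.094, 0.0]
ft_force: [0.9, -0.4, -3.6]
width: 0.0522
gripper_force: 64.0
```

jog_arm(
  targets=[
    [1,[-0.9,-2.5,0],[0,0,0]],
    [1,[0,0,0],[0,0,0]],
    [1,[0,0,0],[0,0,0]],
  ],
)

```text
clock: 6.35
tool_pos: [0.4755, 0.016, 0.1283]
tool_rot: [-2.343, -2.092, -0.0]
ft_force: [1.1, 0.6, -3.0]
width: 0.0527
gripper_force: 64.0
```

```bash
cat > look.py <<'E'
from h import *; import sys
st()
s=env.snapshot('top');P=cloud(s);np.save('top.npy',P)
cv2.imwrite(sys.argv[1],cv2.resize(s['pixels'][180:330,230:450,::-1],None,fx=3,fy=3))
E
python3 look.py pics/top3.png
```

```text
t 6.35 tcp [0.4755 0.016  0.1283] ydeg -6.482239889685406 z [-0.      0.0001 -1.    ] w 0.052703775964218304 F [ 1.0708  0.6249 -3.    ] T [ 0.0645 -0.0134 -0.0137] g 63.95145893096924 j6 3.987688032252546
```

View pics/top3.png

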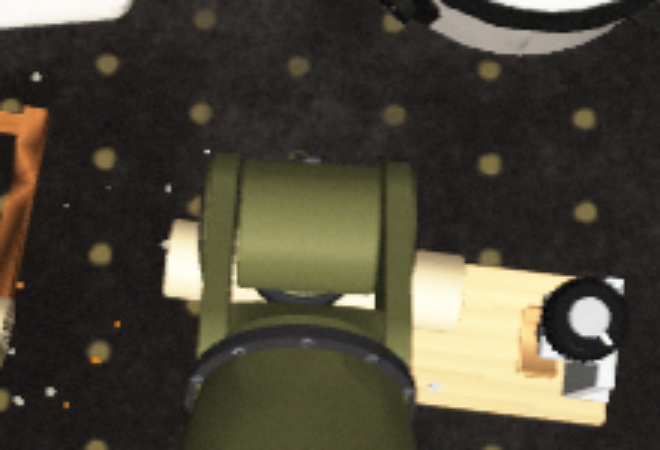

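The log is held: its left end shows at (165–200, 220–300) and its right end at (413–463, 250–328). The knob is at (585, 318). I'll measure the held log's axis in cradle coordinates.

```bash
cat > axis.py <<'E'
from h import *; import sys
z0,z1=float(sys.argv[1]),float(sys.argv[2])
Q=np.load('top.npy').reshape(-1,3); Q=Q[~np.isnan(Q[:,0])]
p=Q[(Q[:,0]>.38)&(Q[:,0]<.56)&(Q[:,1]>-.16)&(Q[:,1]<.15)&(Q[:,2]>z0)&(Q[:,2]<z1)]
O=np.array([.4532,-.0754]); h=np.radians(-96.15); X=np.array([np.cos(h),np.sin(h)]); Y=np.array([-X[1],X[0]])
q=(p[:,:2]-O)@np.c_[X,Y]*1000
print(len(p),"top",np.percentile(p[:,2],[50,90,98]),cv2.minAreaRect(q.astype(np.float32)),"xlim",np.percentile(q[:,0],[.5,99.5]))
for a,b in ((-250,-80),(-80,-40),(-40,20),(20,80)):
    m=(q[:,0]>a)&(q[:,0]<b); 
    if m.sum()>40: print(a,b,m.sum(),"y lim",np.percentile(q[m,1],[1,99]),"mid",np.percentile(q[m,1],[1,99]).mean(),"top",np.percentile(p[m,2],95))
g=env.get_obs()["tool_pos"]; print("tcp in cradle",(g[:2]-O)@np.c_[X,Y]*1000,g[2])
E
python3 axis.py .14 .185
```

```text
851 top [0.1717 0.1774 0.1791] ((-47.495689392089844, 12.912126541137695), (59.491920471191406, 270.3558044433594), 87.56859588623047) xlim [-181.9396   84.1546]
-250 -80 330 y lim [-11.4422  40.6317] mid 14.594785387084105 top 0.1784278203455194
-80 -40 50 y lim [-4.9401  3.2021] mid -0.8690199466552562 top 0.17571318194343177
-40 20 423 y lim [-12.3057  39.9414] mid 13.817879537398296 top 0.17822446270123554
tcp in cradle [-93.7092  12.5787] 0.1283128170924356
```

jog_arm(
  targets=[
    [1,[-0.6,-1.3,0],[0,0,0.3]],
    [1,[-0.6,-1.4,0],[0,0,0]],
    [1,[-0.6,-1.3,0],[0,0,0]],
    [1,[0,0,-1.5],[0,0,0]],
    [1,[0,0,-1.5],[0,0,0]],
    [1,[0,0,-1.5],[0,0,0]],
    [1,[0,0,-1],[0,0,0]],
    [1,[0,0,0],[0,0,0]],
  ],
)

```text
clock: 7.2
tool_pos: [0.4571, -0.0235, 0.0722]
tool_rot: [-2.335, -2.099, 0.002]
ft_force: [-0.3, 0.7, -3.4]
width: 0.0525
gripper_force: 64.0
```

```bash
python3 look.py pics/top4.png; python3 axis.py .09 .135
```

```text
t 7.2 tcp [ 0.4571 -0.0235  0.0722] ydeg -6.097428395119381 z [-0.0022  0.0003 -1.    ] w 0.052500714217535556 F [-0.3082  0.7324 -3.3899] T [0.0333 0.0094 0.0093] g 63.99636626243591 j6 -1.4399551076183532
665 top [0.1166 0.1219 0.1238] ((-30.16448211669922, 0.6979846954345703), (53.864444732666016, 222.09043884277344), 89.99983978271484) xlim [-140.7265   79.228 ]
-250 -80 348 y lim [-26.0439  25.7017] mid -0.1710828435052889 top 0.12295209530630978
20 80 315 y lim [-25.6062  26.3381] mid 0.36596218362402944 top 0.12282812785534061
tcp in cradle [-51.9531  -1.2286] 0.07310216176131126
```

jog_arm(
  targets=[
    [1,[0,0,-1],[0,0,0]],
    [1,[0,0,-1],[0,0,0]],
    [1,[0,0,-0.4],[0,0,0]],
    [1,[0,0,0],[0,0,0]],
    [1,[0,0,0],[0,0,0]],
  ],
)

```text
clock: 7.75
tool_pos: [0.4577, -0.0238, 0.0493]
tool_rot: [2.337, 2.1, -0.0]
ft_force: [0.8, -1.0, -4.8]
width: 0.0525
gripper_force: 64.0
```

jog_arm(
  targets=[
    [1,[-0.1,-1,0],[0,0,0]],
    [1,[-0.1,-1,0],[0,0,0]],
    [1,[-0.1,-1,0],[0,0,0]],
    [1,[-0.1,-1,0],[0,0,0]],
    [1,[-0.1,-0.7,0],[0,0,0]],
    [1,[0,0,0],[0,0,0]],
  ],
)

```text
clock: 8.35
tool_pos: [0.4525, -0.0717, 0.0493]
tool_rot: [2.338, 2.098, -0.0]
ft_force: [-0.1, 0.1, -4.6]
width: 0.0523
gripper_force: 64.0
```

```bash
python3 look.py pics/top5.png; python3 axis.py .075 .11
```

```text
t 8.35 tcp [ 0.4525 -0.0717  0.0493] ydeg -6.194633552412906 z [ 0. -0. -1.] w 0.052328392274398325 F [-0.0798  0.115  -4.5963] T [ 0.0703 -0.0231 -0.0057] g 64.0092945098877 j6 -7.391949807091977
395 top [0.0936 0.0991 0.101 ] ((-74.86688995361328, 0.5582561492919922), (36.060237884521484, 52.732994079589844), 0.6052314639091492) xlim [-92.8117 -57.0641]
-250 -80 144 y lim [-24.4656  25.8477] mid 0.6910826176856109 top 0.1005891862728586
-80 -40 251 y lim [-25.1216  26.686 ] mid 0.7822028959260194 top 0.1001613848234324
tcp in cradle [-4.0929 -1.103 ] 0.04928862719337364
```

jog_arm(
  targets=[
    [1,[-0.06,-0.6,0],[0,0,0]],
    [1,[-0.04,0,-0.3],[0,0,0]],
    [1,[0,0,-0.2],[0,0,0]],
    [1,[0,0,0],[0,0,0]],
    [1,[0,0,0],[0,0,0]],
  ],
)

```text
clock: 8.9
tool_pos: [0.4515, -0.0766, 0.0441]
tool_rot: [-2.336, -2.1, 0.0]
ft_force: [-1.3, -0.3, -3.5]
width: 0.0524
gripper_force: 64.0
```

jog_arm(
  targets=[
    [1,[0,-0.1,0],[0,0,0]],
    [1,[0,0,0],[0,0,0]],
  ],
)

```text
clock: 9.1
tool_pos: [0.4516, -0.0777, 0.0443]
tool_rot: [-2.337, -2.1, -0.0]
ft_force: [-1.0, -0.5, -4.3]
width: 0.0526
gripper_force: 64.0
```

jog_arm(
  targets=[
    [1,[0,0,-0.1],[0,0,0]],
    [1,[0,0,0],[0,0,0]],
  ],
)

```text
clock: 9.3
tool_pos: [0.4517, -0.0777, 0.0441]
tool_rot: [2.337, 2.1, 0.0]
ft_force: [-8.1, 2.5, 13.1]
width: 0.0524
gripper_force: 65.6
```

jog_arm(
  targets=[
    [1,[-0.06,0,0.03],[0,0,0]],
    [1,[-0.01,-0.1,0],[0,0,0]],
    [1,[0,0,0],[0,0,0]],
  ],
)

```text
clock: 9.6
tool_pos: [0.4509, -0.0788, 0.0436]
tool_rot: [-2.337, -2.1, 0.0]
ft_force: [-2.0, 0.3, 1.1]
width: 0.0525
gripper_force: 64.1
```

jog_arm(
  targets=[
    [1,[0,-0.1,0],[0,0,0]],
    [1,[0,0,0],[0,0,0]],
  ],
)

```text
clock: 9.8
tool_pos: [0.4507, -0.0797, 0.0435]
tool_rot: [-2.336, -2.099, 0.001]
ft_force: [-4.2, 2.3, 1.0]
width: 0.0529
gripper_force: 64.2
```

jog_arm(
  targets=[
    [1,[-0.02,-0.1,0],[0,0,0]],
    [1,[0,0,0],[0,0,0]],
  ],
)

```text
clock: 10.0
tool_pos: [0.4506, -0.0798, 0.0435]
tool_rot: [-2.336, -2.099, -0.001]
ft_force: [-0.6, 13.6, 0.6]
width: 0.0523
gripper_force: 64.5
```

jog_arm(
  targets=[
    [1,[-0.02,-0.05,0],[0,0,0]],
    [1,[0,0,0],[0,0,0]],
  ],
)

```text
clock: 10.2
tool_pos: [0.4507, -0.0798, 0.0435]
tool_rot: [-2.336, -2.099, -0.003]
ft_force: [1.4, 17.8, 0.0]
width: 0.0524
gripper_force: 64.4
```

jog_arm(
  targets=[
    [1,[0,0,-0.03],[0,0,0]],
    [1,[0,0,0],[0,0,0]],
    [0,[0,0,0],[0,0,0]],
    [0,[0,0,0],[0,0,0]],
    [0,[0,0,0],[0,0,0]],
    [0,[0,0,0],[0,0,0]],
    [0,[0,0,0],[0,0,0]],
  ],
)

```text
clock: 10.9
tool_pos: [0.4506, -0.0814, 0.0433]
tool_rot: [2.337, 2.099, 0.0]
ft_force: [0.8, -0.0, 0.2]
width: 0.0853
gripper_force: 0.0
```

```bash
python3 look.py pics/top6.png; python3 axis.py .07 .11
```

```text
t 10.9 tcp [ 0.4506 -0.0814  0.0433] ydeg -6.128871566607222 z [ 0.0002 -0.0001 -1.    ] w 0.08531311257211463 F [ 0.7553 -0.0355  0.2364] T [-0.0584 -0.0143  0.0624] g 0.0 j6 -8.692353370416614
426 top [0.0875 0.0925 0.095 ] ((-53.5062255859375, 26.817493438720703), (119.19164276123047, 52.04619216918945), 67.13522338867188) xlim [-84.7689 -45.8354]
-250 -80 56 y lim [-25.6428  23.3393] mid -1.1517594272261782 top 0.09304256049628734
-80 -40 369 y lim [-26.2638  24.9841] mid -0.6398038743788188 top 0.09388116352515427
tcp in cradle [ 6.2211 -1.9844] 0.04329974557721028
```

jog_arm(
  targets=[
    [0,[0,0,1.5],[0,0,0]],
    [0,[0,0,3],[0,0,0]],
    [0,[0,0,3.5],[0,0,0]],
    [0,[0,0,3.5],[0,0,0]],
    [0,[0,0,3.5],[0,0,0]],
    [0,[0,0,3.5],[0,0,0]],
    [0,[0,0,3],[0,0,0]],
    [0,[0,0,2],[0,0,0]],
  ],
)

```text
clock: 11.75
tool_pos: [0.4507, -0.0814, 0.2806]
tool_rot: [2.335, 2.098, 0.002]
ft_force: [0.2, -0.6, -0.3]
width: 0.0852
gripper_force: 0.0
```

jog_arm(
  targets=[
    [0,[0,0,0.5],[0,0,4]],
    [0,[0,-0.5,0],[0,0,8]],
    [0,[-0.1,-1.1,0],[0,0,8]],
    [0,[-0.1,-1.1,0],[0,0,8]],
    [0,[-0.1,-1.1,0],[0,0,8]],
    [0,[-0.1,-1.1,0],[0,0,8]],
    [0,[-0.1,-1.1,0],[0,0,8]],
    [0,[-0.1,-1.1,0],[0,0,8]],
  ],
)

```text
clock: 12.55
tool_pos: [0.4444, -0.1527, 0.2833]
tool_rot: [0.965, 2.99, -0.0]
ft_force: [-0.1, 0.0, -0.1]
width: 0.0852
gripper_force: 0.0
```

jog_arm(
  targets=[
    [0,[-0.1,-1.1,0],[0,0,8]],
    [0,[-0.1,-0.4,0],[0,0,8]],
    [0,[0,0,0],[0,0,8]],
    [0,[0,0,0],[0,0,8]],
    [0,[0,0,0],[0,0,8]],
    [0,[0,0,0],[0,0,4]],
    [0,[0,0,0],[0,0,0]],
  ],
)

```text
clock: 13.25
tool_pos: [0.4425, -0.1673, 0.2832]
tool_rot: [0.217, -3.134, 0.0]
ft_force: [0.4, 0.0, -0.3]
width: 0.0853
gripper_force: 0.0
```

```bash
python3 look.py pics/top7.png
```

```text
t 13.25 tcp [ 0.4425 -0.1673  0.2832] ydeg 97.93679871721024 z [-0.0001 -0.     -1.    ] w 0.08532662246160906 F [ 0.3925  0.0228 -0.3468] T [-0.0443  0.0026 -0.0006] g 0.0 j6 -123.0830695607694
```

View pics/top7.png

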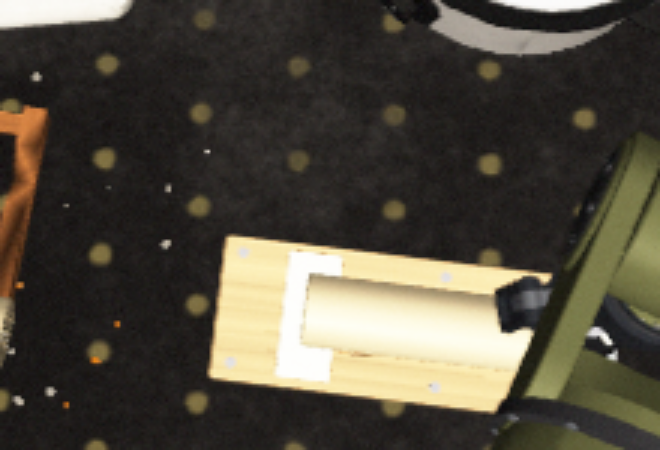

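The log lies in the saddles at (305–530, 275–365), parallel to the base, with the gripper above the knob. Next I descend and grip the knob.

jog_arm(
  targets=[
    [0,[0,0,-2],[0,0,0]],
    [0,[0,0,-2],[0,0,0]],
    [0,[0,0,-2],[0,0,0]],
    [0,[0,0,-1.6],[0,0,0]],
    [0,[0,0,-1],[0,0,0]],
    [0,[0,0,0],[0,0,0]],
    [0,[0,0,0],[0,0,0]],
  ],
)

```text
clock: 14.0
tool_pos: [0.4427, -0.1674, 0.1979]
tool_rot: [-0.215, 3.134, -0.0]
ft_force: [0.2, -0.9, 0.3]
width: 0.0856
gripper_force: 0.0
```

jog_arm(
  targets=[
    [1,[0,0,0],[0,0,0]],
    [1,[0,0,0],[0,0,0]],
    [1,[0,0,0],[0,0,0]],
    [1,[0,0,0],[0,0,0]],
    [1,[0,0,0],[0,0,0]],
    [1,[0,0,0],[0,0,0]],
  ],
)

```text
clock: 14.6
tool_pos: [0.443, -0.1683, 0.1985]
tool_rot: [-0.215, 3.132, -0.004]
ft_force: [-1.3, -7.5, 6.4]
width: 0.0523
gripper_force: 62.3
```

```bash
python3 look.py pics/x.png; python3 axis.py .07 .11
```

```text
t 14.6 tcp [ 0.443  -0.1683  0.1985] ydeg 97.86108030425089 z [ 0.0022 -0.0026 -1.    ] w 0.05225763203564525 F [-1.2677 -7.4745  6.4113] T [-1.1002  0.2222  0.0728] g 62.341307401657104 j6 -123.02138719936947
1577 top [0.0878 0.0925 0.0947] ((-5.603363037109375, -0.3811988830566406), (158.70628356933594, 53.35652160644531), 0.19381237030029297) xlim [-84.109  62.435]
-250 -80 55 y lim [-25.5493  24.5094] mid -0.5199552825239699 top 0.09319305866630898
-80 -40 440 y lim [-25.5673  25.6062] mid 0.01946479834392001 top 0.09381789669410755
-40 20 663 y lim [-25.7055  25.0959] mid -0.30482972317433976 top 0.09348747563135293
20 80 419 y lim [-25.8118  25.2146] mid -0.2985825352296452 top 0.09351920591046815
tcp in cradle [93.4533 -0.2089] 0.19854098863320163
```

jog_arm(
  targets=[
    [1,[0,-0.08,0],[0,0,-4]],
    [1,[0,0,-0.035],[0,0,-8]],
    [1,[0,0,-0.035],[0,0,-8]],
    [1,[0,0,-0.035],[0,0,-8]],
    [1,[0,0,0],[0,0,0]],
  ],
)

```text
clock: 15.15
tool_pos: [0.4429, -0.1694, 0.1974]
tool_rot: [0.557, 3.089, -0.004]
ft_force: [-1.6, -8.5, 5.8]
width: 0.0523
gripper_force: 62.5
```

```bash
python3 -c "
from h import *;st()"
```

```text
t 15.15 tcp [ 0.4429 -0.1694  0.1974] ydeg 69.5517044003166 z [ 0.0019 -0.003  -1.    ] w 0.05231414267087127 F [-1.6469 -8.5166  5.8015] T [-1.512   0.2943 -0.1096] g 62.530986070632935 j6 -94.80533158972793
```

jog_arm(
  targets=[
    [1,[0,0,-0.033],[0,0,-8]],
    [1,[0,0,-0.033],[0,0,-8]],
    [1,[0,0,-0.033],[0,0,-8]],
    [1,[0,0,-0.033],[0,0,-8]],
    [1,[0,0,-0.033],[0,0,-8]],
    [1,[0,0,-0.033],[0,0,-8]],
    [1,[0,0,-0.033],[0,0,-8]],
    [1,[0,0,-0.033],[0,0,-8]],
  ],
)

```text
clock: 15.95
tool_pos: [0.4414, -0.1705, 0.1946]
tool_rot: [2.111, 2.324, -0.008]
ft_force: [-17.9, -19.9, 10.5]
width: 0.0525
gripper_force: 63.0
```

```bash
python3 -c "
from h import *;st()"
```

```text
t 15.95 tcp [ 0.4414 -0.1705  0.1946] ydeg 5.505818318484076 z [-0.0019 -0.0049 -1.    ] w 0.05252789424525548 F [-17.8918 -19.9342  10.4517] T [-3.1541  3.0134  0.1188] g 62.99719154834747 j6 -30.783883925206695
```

jog_arm(
  targets=[
    [1,[-0.12,-0.12,0.06],[0,0,0]],
    [1,[0,0,0],[0,0,0]],
  ],
)

```text
clock: 16.15
tool_pos: [0.441, -0.1707, 0.1948]
tool_rot: [2.105, 2.33, -0.003]
ft_force: [-4.0, -11.3, 0.6]
width: 0.0525
gripper_force: 63.8
```

```bash
python3 -c "
from h import *;st()"
```

```text
t 16.15 tcp [ 0.441  -0.1707  0.1948] ydeg 5.80416794933981 z [ 0.0003 -0.0028 -1.    ] w 0.05245145653266306 F [ -4.0051 -11.3365   0.6042] T [-1.8411  0.7561 -0.1033] g 63.7772262096405 j6 -31.281290279586333
```

jog_arm(
  targets=[
    [1,[-0.04,-0.12,0],[0,0,0]],
    [1,[0,0,-0.033],[0,0,-8]],
    [1,[0,0,-0.033],[0,0,-8]],
    [1,[0,0,-0.033],[0,0,-8]],
    [1,[0,0,-0.033],[0,0,-8]],
    [1,[0,0,0],[0,0,0]],
  ],
)

```text
clock: 16.75
tool_pos: [0.44, -0.1707, 0.1933]
tool_rot: [-2.67, -1.654, 0.003]
ft_force: [-11.6, -2.1, 6.6]
width: 0.0528
gripper_force: 64.6
```

```bash
python3 -c "
from h import *;st()"
```

```text
t 16.75 tcp [ 0.44   -0.1707  0.1933] ydeg -26.430158717027705 z [-0.002  -0.0005 -1.    ] w 0.05278552409435496 F [-11.6151  -2.0615   6.5625] T [-0.3417  1.8811 -0.1443] g 64.59548950195312 j6 0.8450411628117146
```

jog_arm(
  targets=[
    [1,[-0.11,-0.02,0.03],[0,0,0]],
    [1,[-0.025,0.002,-0.033],[0,0,-8]],
    [1,[-0.025,0.005,-0.033],[0,0,-8]],
    [1,[-0.023,0.008,-0.033],[0,0,-8]],
    [1,[-0.022,0.011,-0.033],[0,0,-8]],
    [1,[-0.02,0.014,-0.033],[0,0,-8]],
    [1,[-0.018,0.017,-0.033],[0,0,-8]],
    [1,[0,0,0],[0,0,0]],
  ],
)

```text
clock: 17.55
tool_pos: [0.4386, -0.1696, 0.1914]
tool_rot: [-3.111, -0.43, -0.001]
ft_force: [-1.1, 5.6, 2.7]
width: 0.0527
gripper_force: 64.0
```

```bash
python3 -c "
from h import *;st()"
```

```text
t 17.55 tcp [ 0.4386 -0.1696  0.1914] ydeg -74.24398034923023 z [ 0.0003  0.0008 -1.    ] w 0.05273372296740063 F [-1.0687  5.5638  2.6935] T [ 0.9231  0.149  -0.1557] g 64.00428056716919 j6 48.590474383240505
```

jog_arm(
  targets=[
    [1,[-0.028,0.08,-0.023],[0,0,-8]],
    [1,[-0.012,0.023,-0.033],[0,0,-8]],
    [1,[-0.008,0.024,-0.033],[0,0,-8]],
    [1,[-0.004,0.025,-0.033],[0,0,-8]],
    [1,[0,0.025,-0.033],[0,0,-8]],
    [1,[0.003,0.025,-0.033],[0,0,-8]],
    [1,[0.006,0.024,-0.033],[0,0,-8]],
    [1,[0.01,0.023,-0.033],[0,0,-8]],
  ],
)

```text
clock: 18.35
tool_pos: [0.439, -0.1673, 0.1888]
tool_rot: [-2.867, 1.281, -0.003]
ft_force: [9.1, 3.7, -3.3]
width: 0.0527
gripper_force: 63.7
```

jog_arm(
  targets=[
    [1,[0,0,0],[0,0,0]],
  ],
)

```text
clock: 18.45
tool_pos: [0.439, -0.1673, 0.1888]
tool_rot: [-2.867, 1.281, -0.003]
ft_force: [7.8, 3.1, -3.5]
width: 0.0526
gripper_force: 63.7
```

```bash
python3 -c "
from h import *;st()"
```

```text
t 18.45 tcp [ 0.439  -0.1673  0.1888] ydeg -138.14000898018168 z [ 0.0022  0.0003 -1.    ] w 0.05259347418123913 F [ 7.7633  3.1063 -3.5014] T [ 0.5615 -1.2237 -0.1699] g 63.71406376361847 j6 112.74715428025549
```

jog_arm(
  targets=[
    [0,[0,0,0],[0,0,0]],
    [0,[0,0,0],[0,0,0]],
    [0,[0,0,0],[0,0,0]],
    [0,[0,0,0],[0,0,0]],
    [0,[0.22,-0.14,0.5],[0,0,0]],
    [0,[0,0,0],[0,0,8]],
    [0,[0,0,0],[0,0,8]],
    [0,[0,0,0],[0,0,8]],
  ],
)

```text
clock: 19.25
tool_pos: [0.4405, -0.1692, 0.1941]
tool_rot: [3.074, -0.647, 0.001]
ft_force: [-0.3, 0.1, 0.2]
width: 0.0854
gripper_force: 0.0
```

jog_arm(
  targets=[
    [0,[0,0,0],[0,0,8.5]],
    [0,[0,0,0],[0,0,8.5]],
    [0,[0,0,0],[0,0,8.5]],
    [0,[0,0,0],[0,0,8.5]],
    [0,[0,0,0],[0,0,8.5]],
    [0,[0,0,0],[0,0,8.5]],
    [0,[0,0,0],[0,0,8.5]],
    [0,[0,0,0],[0,0,8.5]],
  ],
)

```text
clock: 20.05
tool_pos: [0.4406, -0.1691, 0.1941]
tool_rot: [2.91, 1.183, 0.0]
ft_force: [-0.2, -0.6, 0.4]
width: 0.0855
gripper_force: 0.0
```

jog_arm(
  targets=[
    [0,[0,0,0],[0,0,8.5]],
    [0,[0,0,0],[0,0,8.5]],
    [0,[0,0,0],[0,0,8.5]],
    [0,[0,0,0],[0,0,8.5]],
    [0,[0,0,0],[0,0,8.5]],
    [0,[0,0,0],[0,0,8.5]],
    [0,[0,0,0],[0,0,8.5]],
    [0,[0,0,0],[0,0,8.5]],
  ],
)

```text
clock: 20.85
tool_pos: [0.4406, -0.1691, 0.1941]
tool_rot: [1.751, 2.608, -0.0]
ft_force: [0.1, -0.2, 0.2]
width: 0.0856
gripper_force: 0.0
```

jog_arm(
  targets=[
    [0,[0,0,0],[0,0,8.5]],
    [0,[0,0,0],[0,0,8.5]],
    [0,[0,0,0],[0,0,8.5]],
    [0,[0,0,0],[0,0,8.5]],
    [0,[0,0,0],[0,0,8.5]],
    [0,[0,0,0],[0,0,8.5]],
    [0,[0,0,0],[0,0,8.5]],
    [0,[0,0,0],[0,0,8.5]],
  ],
)

```text
clock: 21.65
tool_pos: [0.4406, -0.1692, 0.1941]
tool_rot: [-0.007, 3.141, -0.0]
ft_force: [0.2, -0.1, 0.4]
width: 0.0855
gripper_force: 0.0
```

```bash
python3 -c "
from h import *;st()"; python3 look.py pics/y.png; python3 axis.py .07 .11
```

```text
t 21.65 tcp [ 0.4406 -0.1692  0.1941] ydeg 90.25631336792894 z [ 0.0004 -0.0002 -1.    ] w 0.08552180006520618 F [ 0.1531 -0.1191  0.4073] T [ 0.0322 -0.0556  0.0119] g 0.0 j6 -115.70567503089492
t 21.65 tcp [ 0.4406 -0.1692  0.1941] ydeg 90.25631336792894 z [ 0.0004 -0.0002 -1.    ] w 0.08552180006520618 F [ 0.1531 -0.1191  0.4073] T [ 0.0322 -0.0556  0.0119] g 0.0 j6 -115.70567503089492
1522 top [0.0875 0.0928 0.0951] ((-8.308074951171875, -0.4487171173095703), (53.162315368652344, 153.5243682861328), 89.85860443115234) xlim [-84.2605  64.6914]
-250 -80 56 y lim [-24.6489  24.5904] mid -0.02923767309827774 top 0.09372018020389011
-80 -40 442 y lim [-25.9017  25.1188] mid -0.3914518345012432 top 0.09452109058022533
-40 20 665 y lim [-25.874   25.2688] mid -0.3025917147910775 top 0.09370060405192676
20 80 359 y lim [-26.0222  24.3555] mid -0.8333473268972611 top 0.09354268821371685
tcp in cradle [94.5778 -2.5333] 0.19406656174559012
```

jog_arm(
  targets=[
    [0,[-0.01,0,-0.45],[0,0,8]],
    [0,[0,0,0],[0,0,0]],
    [1,[0,0,0],[0,0,0]],
    [1,[0,0,0],[0,0,0]],
    [1,[0,0,0],[0,0,0]],
    [1,[0,0,0],[0,0,0]],
    [1,[0,0,0],[0,0,0]],
    [1,[0,0,0],[0,0,0]],
  ],
)

```text
clock: 22.5
tool_pos: [0.4404, -0.1689, 0.1898]
tool_rot: [-0.212, 3.134, -0.0]
ft_force: [-1.0, 1.9, 6.1]
width: 0.0525
gripper_force: 61.9
```

```bash
python3 -c "
from h import *;st()"
```

```text
t 22.5 tcp [ 0.4404 -0.1689  0.1898] ydeg 97.75144212753118 z [ 0.0007 -0.     -1.    ] w 0.052538621840638795 F [-1.0287  1.9194  6.1027] T [ 0.3484  0.3156 -0.1496] g 61.88836097717285 j6 -123.20165474592139
```

jog_arm(
  targets=[
    [1,[0,0,0.02],[0,0,-8]],
    [1,[0,0,-0.033],[0,0,-8]],
    [1,[0,0,-0.033],[0,0,-8]],
    [1,[0,0,-0.033],[0,0,-8]],
    [1,[0,0,-0.033],[0,0,-8]],
    [1,[0,0,-0.033],[0,0,-8]],
    [1,[0,0,-0.033],[0,0,-8]],
    [1,[0,0,-0.033],[0,0,-8]],
  ],
)

```text
clock: 23.3
tool_pos: [0.4405, -0.1686, 0.1872]
tool_rot: [1.488, 2.767, 0.001]
ft_force: [1.8, 4.6, 0.1]
width: 0.0523
gripper_force: 63.1
```

```bash
python3 -c "
from h import *;st()"
```

```text
t 23.3 tcp [ 0.4405 -0.1686  0.1872] ydeg 33.44603163925176 z [ 0.0004  0.0006 -1.    ] w 0.05229333288499253 F [1.8086 4.6029 0.1155] T [ 0.6012 -0.2675  0.1456] g 63.053834438323975 j6 -58.884445049876916
```

jog_arm(
  targets=[
    [1,[0.01,0.03,-0.033],[0,0,-8]],
    [1,[0,0,-0.033],[0,0,-8]],
    [1,[0,0,-0.033],[0,0,-8]],
    [1,[0,0,-0.033],[0,0,-8]],
    [1,[0,0,-0.033],[0,0,-8]],
    [1,[0,0,-0.033],[0,0,-8]],
    [1,[0,0,-0.033],[0,0,-8]],
    [1,[0,0,-0.033],[0,0,-8]],
  ],
)

```text
clock: 24.1
tool_pos: [0.4408, -0.1685, 0.1846]
tool_rot: [2.728, 1.557, 0.002]
ft_force: [5.0, 2.0, -1.5]
width: 0.0524
gripper_force: 62.9
```

```bash
python3 -c "
from h import *;st()"
```

```text
t 24.1 tcp [ 0.4408 -0.1685  0.1846] ydeg -30.555716414717512 z [ 0.0011  0.0001 -1.    ] w 0.05239663811385844 F [ 4.9616  1.9854 -1.4789] T [ 0.21   -0.62    0.1155] g 62.902504205703735 j6 5.152525997884744
```

jog_arm(
  targets=[
    [1,[0.04,0,-0.033],[0,0,-8]],
    [1,[0,0,-0.033],[0,0,-8]],
    [1,[0,0,-0.033],[0,0,-8]],
    [1,[0,0,-0.033],[0,0,-8]],
    [1,[0,0,-0.033],[0,0,-8]],
    [1,[0,0,-0.033],[0,0,-8]],
    [1,[0,0,-0.033],[0,0,-8]],
    [1,[0,0,-0.033],[0,0,-8]],
  ],
)

```text
clock: 24.9
tool_pos: [0.441, -0.1688, 0.1819]
tool_rot: [3.139, -0.125, 0.001]
ft_force: [1.5, -0.6, -2.1]
width: 0.0524
gripper_force: 62.9
```

jog_arm(
  targets=[
    [1,[0,-0.04,-0.033],[0,0,-8]],
    [1,[0,0,-0.033],[0,0,-8]],
    [1,[0,0,-0.033],[0,0,-8]],
    [1,[0,0,0],[0,0,0]],
  ],
)

```text
clock: 25.3
tool_pos: [0.441, -0.1691, 0.1809]
tool_rot: [-3.046, 0.769, -0.001]
ft_force: [1.9, 0.8, -0.1]
width: 0.0526
gripper_force: 63.1
```

```bash
python3 -c "
from h import *;st()
s=env.snapshot('side');cv2.imwrite('pics/side2.png',cv2.resize(s['pixels'][210:360,220:380,::-1],None,fx=4,fy=4,interpolation=2))"
```

```text
t 25.3 tcp [ 0.441  -0.1691  0.1809] ydeg -118.35053871457802 z [ 0.0005  0.     -1.    ] w 0.05264279621864716 F [ 1.9307  0.8035 -0.064 ] T [ 0.2039 -0.415  -0.1088] g 63.139811754226685 j6 92.91659457172139
```

View pics/side2.png

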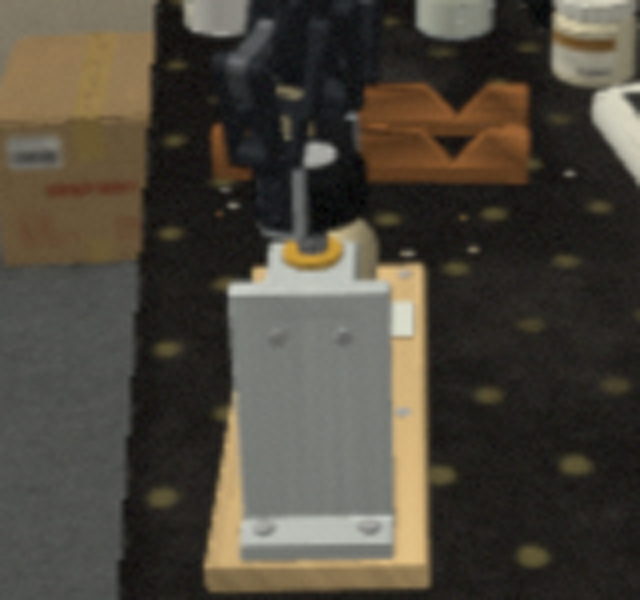

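The knob is held at (310, 190), just above the yellow bush at (312, 252). I'll release, rise, and measure the knob height.

jog_arm(
  targets=[
    [0,[0,0,0],[0,0,0]],
    [0,[0,0,0],[0,0,0]],
    [0,[0,0,0],[0,0,0]],
    [0,[0,0,0],[0,0,0]],
    [0,[0,0,2],[0,0,0]],
    [0,[0,0,3],[0,0,0]],
    [0,[0,0,3],[0,0,0]],
    [0,[0,0,2],[0,0,0]],
  ],
)

```text
clock: 26.15
tool_pos: [0.4409, -0.1692, 0.2829]
tool_rot: [3.047, -0.762, 0.003]
ft_force: [0.7, -0.2, -0.5]
width: 0.0855
gripper_force: 0.0
```

jog_arm(
  targets=[
    [0,[0,3,0],[0,0,0]],
    [0,[0,4,0],[0,0,0]],
    [0,[0,4,0],[0,0,0]],
    [0,[0,4,0],[0,0,0]],
    [0,[0,4,0],[0,0,0]],
    [0,[0,4,0],[0,0,0]],
    [0,[0,2,0],[0,0,0]],
    [0,[0,0,0],[0,0,0]],
  ],
)

```text
clock: 26.95
tool_pos: [0.4405, 0.0829, 0.2808]
tool_rot: [-3.049, 0.758, 0.0]
ft_force: [0.2, -0.2, -0.2]
width: 0.0854
gripper_force: 0.0
```

```bash
python3 look.py pics/top8.png; python3 axis.py .07 .11
sed -i 's/\.2,\.26)/.17,.26)/' fit.py; python3 fit.py
```

```text
t 26.95 tcp [0.4405 0.0829 0.2808] ydeg -117.91634853562587 z [-0.      0.0002 -1.    ] w 0.0854005653824631 F [ 0.1599 -0.1605 -0.2444] T [-0.0004  0.0661  0.005 ] g 0.0 j6 123.87836391627467
1841 top [0.0876 0.0928 0.0952] ((1.6230392456054688, -0.2867870330810547), (53.291419982910156, 172.81936645507812), 89.82170104980469) xlim [-83.4854  83.2351]
-80 -40 436 y lim [-26.1131  25.0046] mid -0.554215642108348 top 0.0939173115776803
-40 20 661 y lim [-25.8862  25.1837] mid -0.35124754189155816 top 0.09394576872474314
20 80 671 y lim [-26.2051  25.1018] mid -0.551638350750336 top 0.0937608363205591
tcp in cradle [-154.7964  -29.32  ] 0.280727976720719
worktop 0.0007643717894644242Traceback (most recent call last):
  File "fit.py", line 9, in <module>
    p=box(*b); t=p[p[:,2]>np.percentile(p[:,2],98)-.006]   # crest strip
                          ~~~~~~~~~~~~~^^^^^^^^^^^
    return _quantile_unchecked(
        a, q, axis, out, overwrite_input, method, keepdims, weights)
    return _ureduce(a,
                    func=_quantile_ureduce_func,
    ...<5 lines>...
                    overwrite_input=overwrite_input,
                    method=method)
    r = func(a, **kwargs)
    result = _quantile(arr,
                       quantiles=q,
    ...<2 lines>...
                       out=out,
                       weights=wgt)
    slices_having_nans = np.isnan(arr[-1, ...])
                                  ~~~^^^^^^^^^
IndexError: index -1 is out of bounds for axis 0 with size 0
```

View pics/top8.png

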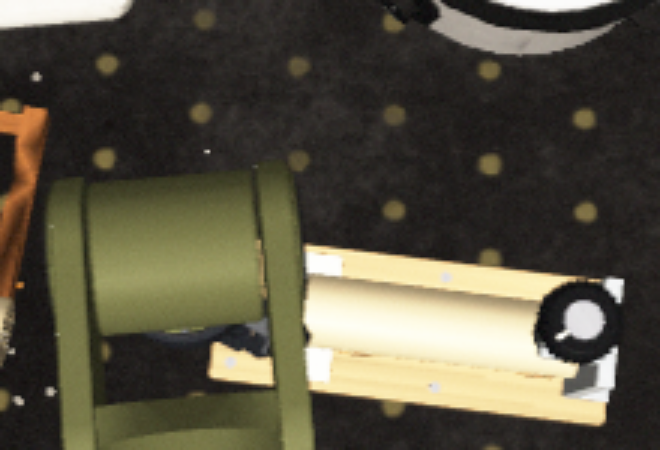

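The log passes under the knob (580, 320). The knob's index mark has moved from lower right to lower left, about 360 + 91°, which matches 452° of turn.

```bash
sed -i 's/^for n,b in/for n,b in () and/' fit.py; python3 fit.py
python3 - <<'E'
from h import *
for c in ("side",):
    s=env.snapshot(c); P=cloud(s).reshape(-1,3)
    for z0 in (.0,):
        k=P[(abs(P[:,0]-.441)<.035)&(abs(P[:,1]+.169)<.035)&(P[:,2]>.17)&(P[:,2]<.24)]
        print(len(k),np.percentile(k[:,2],[2,50,90,98]))
E
```

```text
worktop 0.0007643717894644242
base 2309 ((453.125732421875, -75.37287902832031), (298.9114990234375, 110.66776275634766), 83.89850616455078) 0.01854830831446619
knob ((442.8888244628906, -168.41207885742188), 27.352764129638672) 0.212556149940883 [ 0.4428 -0.1673  0.2125] 573
0.135 152 ((442.1390686035156, -176.18247985839844), (51.51775360107422, 75.81578063964844), 83.8639907836914) [ 0.4022 -0.2052  0.1359] [ 0.4779 -0.1487  0.1642]
0.03 34 ((421.38653564453125, -122.64631652832031), (195.39151000976562, 11.53134822845459), 79.53327941894531) [ 0.4004 -0.2182  0.0303] [ 0.4336 -0.0255  0.0477]
626 [0.1838 0.2071 0.2135 0.2145]
```

```bash
python3 -c "
from h import *
s=env.snapshot('top');P=cloud(s)
for d in env.find_in('top','short_log')[:1]:
    u,v=map(int,np.round(d['location']));print(d,P[v,u])
st();print(env.sign_off())"
```

```text
{'location': [204.7, 285.8], 'conf': 0.63} [0.4498 0.2832 0.0751]
t 27.15 tcp [0.4408 0.0802 0.2808] ydeg -118.14979721784707 z [-0.     -0.0001 -1.    ] w 0.08550361210619103 F [-1.0284 -0.6242  1.0121] T [ 0.0155 -0.0539  0.015 ] g 0.0 j6 123.77685793650265
the job is handed in; nothing more can be done
None
```

The job is handed in, at about 27 s on the robot's clock: the long log is seated against the stop and the knob is screwed down to about 196 mm (about 5 mm of foot stroke, worked out from knob height). The short log has not moved and the gripper is clear; I have not seen the verdict.

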